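# Seat the filter caps, then hold the sprung washer lid below balance

## Robot

A 6-joint arm with a two-finger parallel gripper is mounted at the origin on the work surface. World frame = base frame: x ahead of the robot, y to its left, z up, the work surface at z = 0. Lengths are in m, angles in degrees, forces in N, time in s.
With the tool pointing down it reaches from about 0.4 to 0.825 m from the base axis. Payload 7 kg.
Tool frame: the origin (TCP) lies on the centre line of the jaws, within the pads' length; the fingertips stand 11 mm ahead of it and the grasp point (between the pads) lies 8 mm behind it; z points along the fingers, y is the direction in which the jaws open and shut (so a half turn about z gives the same grasp; the last joint's range is limited). The gripper opens to 88 mm and grips with 3 to 60 N. Pads are 19 mm wide; open, the fingers measure 130 mm over their backs; the gripper's body (78 mm by 193 mm) begins 47 mm behind the grasp point.
Start: joints at [-46.977, 20.546, 0.682, 0, -70.136, -16.507], TCP at [0.301, -0.604, 0.238] pointing down, gripper open.
Joint ranges: [-176.03, 176.03], [-82.01, 121.73], [-58.28, 71.71], [-173.87, 95.51], [-174.79, -0.11], [-173.66, 173.66]. Speed limits (degrees/s): [136.94, 136.94, 172.46, 180, 180, 180].

## Interface

Orientations are given as [roll, pitch, yaw] about the fixed x, y, z axes, in that order (R = Rz(yaw) Ry(pitch) Rx(roll)).
In Python, from plant import ctrl, cams, order gives the robot as it stands.
- The arm moves only by the tool jog_arm, never from a script. Its argument "motion" is a list of rows, each an object with "offset": the shift along the tool's x, y, z in mm, a list of three; "roll": the turn about the tool's z in rad; "hand": the finger opening in mm, from 0 to 87.6. A call has 1 to 20 rows; each row is the pose to reach, as a shift and turn from the pose commanded when the call began, along the tool's axes at that moment; what a row does not reach only later rows make up. A row lasts 1/12 s, in which the tool goes at most 41.7 mm and 7.16 degrees, less where a joint would pass 70% of its speed; a pose out of reach is approached as far as the arm can. A call with a gripper value outside its range is refused whole. The fingers move at their own pace and stop on an object; the grip force is fixed at half the most. Time passes only in rows, so rows that repeat a pose let the fingers close. It gives the time, the measured TCP pose, the force and the opening at its end, in the units of the state.
- ctrl.get_obs(): the state, without advancing time (a new reading comes with each control period).
- cams.snapshot(name): name is "scene" or "top" or "wrist"; returns a dict with "img" (420x560x3 uint8, red, green, blue), "K" (3x3 intrinsics, pixels), "D" ([k1, k2, p1, p2, k3] as OpenCV has them; the pictures are not rectified), "cam_to_world" (4x4, takes a point from camera to world coordinates); the wrist camera has in their place "T_tool_cam" (4x4, takes a point from camera to tool coordinates, whose origin is the TCP and whose axes are the flange's). Camera axes: x right, y down, z forward; pixel columns grow to the right and rows downward; lengths in m; the calibration is good to about 2 mm. A picture is of the moment at which its call begins: read the wrist's pose just before it. There is no depth.
- order.close_job(): hands the job in, once; it reports no verdict.
The state is a dict: "clock": time; "joint_pos": joint angles; "qvel": joint speeds; "tau": joint torques, N m; "tool_pos": TCP position; "orientation": TCP orientation; "force": force on the tool from outside, world axes, zero at the start; "moment": the same for the moment, N m; "opening": finger opening in m.
Only numpy, scipy, OpenCV 4.12 (cv2) and the standard library are available. Lean on these libraries where they do the work, as an engineer would, in place of code of your own. Each camera call takes 0.05 s, during which the arm holds its last target. There are 200 camera calls.

## Task

Get the parts washer ready for loading: first press the caps of both filter pots fully home, then take the washer's sprung lid by its bar and raise it past its balance point, without letting the springs fling it right open. Then bring it back and hold it still just below the balance point, at most ten degrees under it, so that it would drop shut if let go; finish while holding it there, do not let go, and leave everything else on the bench where it is.

Things in the scene. Friction and masses are not known exactly. Their poses are not given: they have to be found in the camera images.
- washer: grey open-topped parts washer tank, 250 mm deep (its x) x 300 mm wide (its y) x 110 mm high, fixed to the bench, yawed up to 0.3 rad. Origin: centre of its underside; its x axis points away from the robot, towards the hinge. Its lid is a flat aluminium sheet 250 x 300 x 6 mm lying on the rim
- lid_hinge (a point): midpoint of the lid's hinge line, on the washer's far upper rim: 125 mm along the washer's x and 110 mm above its underside. The hinge line runs along the washer's y
- lid_bar (a point): centre of the lid's handle, a round bar 14 mm thick, 120 mm long along the washer's y, on a post at each end, 33 mm clear of the lid's top. In the lid it lies 220 mm from the hinge line and 46 mm above it when shut (156 mm above the bench). It turns with the lid: let it roll between the pads while the gripper keeps pointing down, or turn the gripper with it
- lid (a joint): opening angle, rad: 0 shut, 1.5 at its open stop; the edge next to the robot rises and swings away. 0.9 kg, frictionless hinge with springs. Balance point 0.95 (54 degrees; bar centre 316 mm above the bench, 91 mm on the robot's side of the hinge). Below it the lid falls shut, above it the springs throw it open. Lifting at the bar takes 2 N when shut, almost nothing near balance
- tall_pot: tall grey plastic filter pot, 56 mm across, 100 mm high without its cap, with a pipe union sticking out 14 mm on two opposite sides, fixed to the bench left or right of the washer. Origin: centre of its underside
- tall_cap_top (a point): centre of the flat top of the tall pot's white cap, 48 mm across and 10 mm thick, upright on the pot's axis; 110 mm above the bench when fully home, up to 12 mm higher when proud
- tall_cap (a joint): how far the cap is pushed in, m: 0.012 is fully home against its stop, at the start 0 to 0.006. It slides straight down with about 7 N of friction and stays where it is left
- wide_pot: wide grey plastic filter pot, 92 mm across, 70 mm high without its cap, with a pipe union sticking out 14 mm on two opposite sides, fixed to the bench left or right of the washer. Origin: centre of its underside
- wide_cap_top (a point): centre of the flat top of the wide pot's white cap, 68 mm across and 10 mm thick, upright on the pot's axis; 80 mm above the bench when fully home, up to 12 mm higher when proud
- wide_cap (a joint): how far the cap is pushed in, m: 0.012 is fully home against its stop, at the start 0 to 0.006. It slides straight down with about 7 N of friction and stays where it is left
- bearing: bystander: steel wheel bearing, a ring 72 mm across with a 36 mm bore, 34 mm high, lying flat; origin at the centre of its underside
- caliper: bystander: red painted brake caliper, about 150 x 105 x 57 mm, to the right of and behind the washer; origin on its underside
- wrench: bystander: open spanner lying flat in front of the washer, to the left; origin on its underside
- tin: bystander: plain steel can 50 mm across, 70 mm tall, without pipe unions, far left; origin at the centre of its underside
- carton: bystander: cardboard carton 130 x 100 x 70 mm, front left; origin at the centre of its underside
- hub: bystander: dark steel wheel hub, flange 120 mm across, 60 mm high, front right; origin at the centre of its underside

How it is judged:
By the outcome, as a careful person would: the job done as asked, in the order asked, and still so for the second after the job is handed in, while the arm keeps its last pose, push and grip.
It also fails if it takes over 64 s, if anything falls off the work surface, if the arm or the gripper's body presses on something with over 40 N, if the wrist force passes 120 N, or if a joint passes its speed limit or range.

## Working session

There is one attempt and no reset: what is moved stays moved. The work goes in short steps, Python scripts to look and compute and a tool call to move; the robot and the scene stay as the last step left them, time stands still between calls to the robot, and variables do not carry over. Pictures are saved under pics/ and viewed, about 8 in all and at most 12, crops included, and the job is handed in when it is done.

Besides the shell and the picture viewer there is one more tool, called after "Emit:" by a JSON object that holds its "fn" and its "kwargs", one argument or row to a line. jog_arm: Moves the arm, as the interface text tells. Its arguments: {"type":"object","properties":{"motion":{"type":"array"}},"required":["motion"]}

```bash
mkdir -p pics; ls; cat > h.py <<'E'
import numpy as np, cv2
from plant import ctrl, cams, order
from scipy.spatial.transform import Rotation as R
def pix2world(s,uv,z):
    uv=np.array(uv,float).reshape(-1,1,2)
    n=cv2.undistortPoints(uv,s['K'],s['D'])[:,0]
    T=s['T']; d=np.c_[n,np.ones(len(n))]@T[:3,:3].T
    t=(np.broadcast_to(z,len(n))-T[2,3])/d[:,2]
    return T[:3,3]+d*t[:,None]
def proj(s,P):
    T=np.linalg.inv(s['T']); rv=cv2.Rodrigues(T[:3,:3])[0]
    return cv2.projectPoints(np.array(P,float).reshape(-1,1,3),rv,T[:3,3],s['K'],s['D'])[0][:,0]
def snap(name):
    o=ctrl.get_obs(); s=cams.snapshot(name)
    s={k:(np.array(v) if k!='name' else v) for k,v in s.items()}
    if 'cam_to_world' in s: s['T']=s['cam_to_world']
    else:
        T=np.eye(4); T[:3,:3]=R.from_euler('xyz',o['orientation'],degrees=True).as_matrix(); T[:3,3]=o['tool_pos']
        s['T']=T@s['T_tool_cam']
    return s
def save(s,f): cv2.imwrite(f,cv2.resize(s['img'][:,:,::-1],None,fx=1.42,fy=1.42,interpolation=cv2.INTER_CUBIC))
E
python3 - <<'E'
from h import *
import pickle
print(ctrl.get_obs())
for n in('top','scene'):
    s=snap(n); pickle.dump(s,open(n+'.pkl','wb')); save(s,f'pics/{n}0.png'); print(n,s['T'].round(3).tolist())
E
```

```text
pics
{'clock': 0.0, 'joint_pos': array([-4.69765896e+01,  2.05905181e+01,  6.33137655e-01, -1.81707607e-02,
       -7.01343909e+01, -1.65071096e+01]), 'qvel': array([-0.10282687,  0.0548783 ,  0.04374022, -0.05752393,  0.04351296,
       -0.03924335]), 'tau': array([-1.03990391e-05, -5.82719350e+01,  2.93053436e+01,  6.99719712e+00,
        6.72708979e-03, -2.02061574e-04]), 'tool_pos': array([ 0.30111875, -0.60359466,  0.23663431]), 'orientation': array([ 1.79907157e+02, -9.70004159e-03, -1.53489880e+02]), 'force': array([-0.55909659, -0.51737146,  0.53568425]), 'moment': array([ 0.02683642, -0.06125207, -0.00717066]), 'opening': 0.08804639810139266}
top [[0.028, -0.993, 0.118, 0.329], [-1.0, -0.028, 0.002, -0.012], [0.001, -0.118, -0.993, 1.643], [0.0, 0.0, 0.0, 1.0]]
scene [[0.795, 0.464, -0.391, 1.036], [0.606, -0.623, 0.494, -0.655], [-0.014, -0.63, -0.777, 1.124], [0.0, 0.0, 0.0, 1.0]]
```

View pics/top0.png

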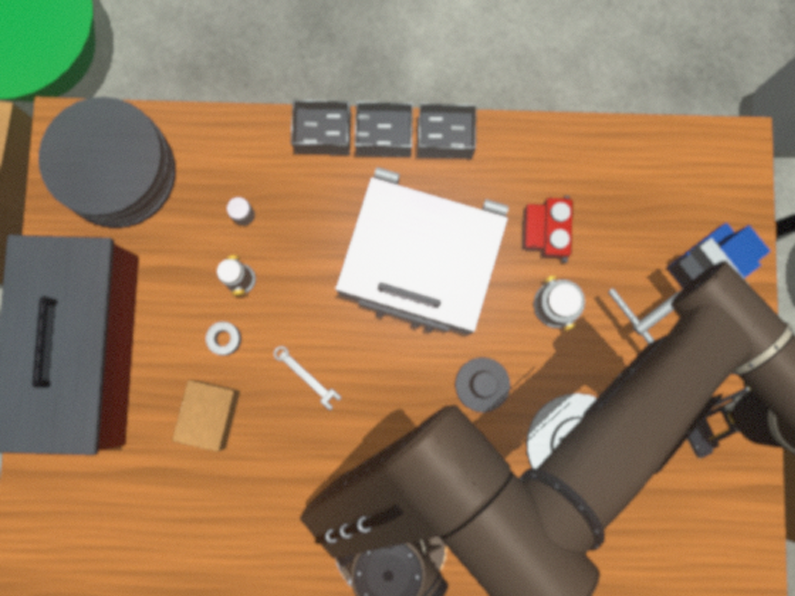

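View pics/scene0.png

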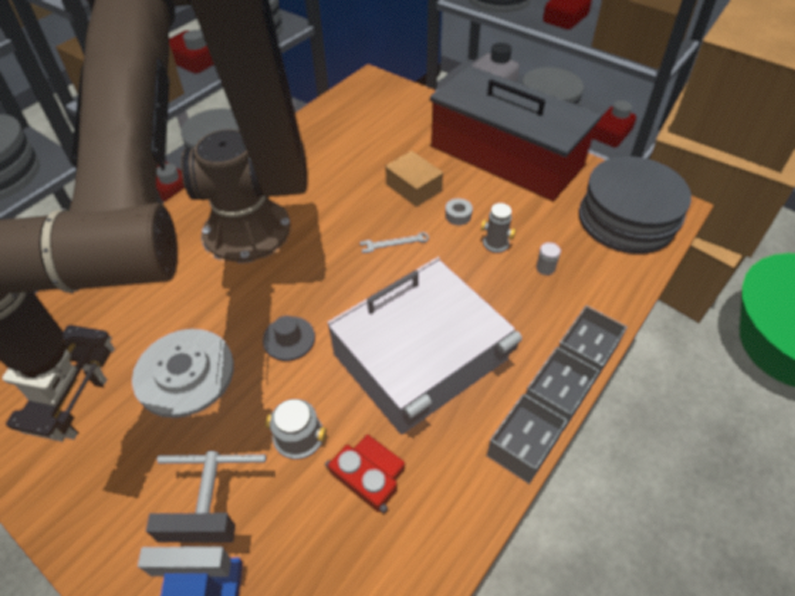

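Top view (×1.42): lid corners are at (373,178), (507,215), (474,332) and (337,290), and the bar runs (379,288)–(438,303). The wide cap is at (565,299) and the tall cap at (231,272). In the scene view the wide cap is at (294,416), the tall cap at (500,211), and the bar at (370,306)–(416,279).

```bash
python3 - <<'E'
from h import *
import pickle
t=pickle.load(open('top.pkl','rb')); c=pickle.load(open('scene.pkl','rb'))
f=lambda a:(np.array(a,float)+.5)/1.42-.5
from scipy.optimize import least_squares
def tri(a,b):
    r=least_squares(lambda p:np.r_[proj(t,p)[0]-f(a),proj(c,p)[0]-f(b)],[.6,0,.1]); return r.x.round(4),r.fun.round(2)
print('wide',tri((565,299),(294,416)),'at .086',pix2world(t,f([(565,299)]),.086))
print('tall',tri((231,272),(500,211)),'at .116',pix2world(t,f([(231,272)]),.116))
# washer: fit x,y,yaw from lid corners and bar ends in top view, bar in scene
L=np.array([[.125,.15,.116],[.125,-.15,.116],[-.125,-.15,.116],[-.125,.15,.116],[-.095,.06,.156],[-.095,-.06,.156]])
uv=f([(373,178),(507,215),(474,332),(337,290),(379,288),(438,303)])
def W(p,L):
    return np.c_[L[:,:2]@np.array([[np.cos(p[2]),np.sin(p[2])],[-np.sin(p[2]),np.cos(p[2])]])+p[:2],L[:,2]]
r=least_squares(lambda p:(proj(t,W(p,L))-uv).ravel(),[.6,0,0]); print('washer',r.x.round(4),r.fun.round(1))
print('lid tops scene pred',(proj(c,W(r.x,L))*1.42).round(0).tolist())
B=np.array([[-.095,0,.156],[.125,0,.11],[.125-.091,0,.316]])
print(W(r.x,B).round(4))
E
```

```text
wide (array([ 0.5286, -0.3546,  0.0815]), array([-0.98, -0.84, -1.17,  0.16])) at .086 [[ 0.52552872 -0.35656252  0.086     ]]
tall (array([0.5617, 0.3474, 0.1114]), array([-0.54, -0.71, -1.03,  0.21])) at .116 [[0.55895105 0.34459094 0.116     ]]
washer [ 0.6088 -0.0518 -0.2618] [-1.6 -0.2  0.4  1.8  0.6 -0.4 -0.9  0.2  1.4 -1.3  0.  -0. ]
lid tops scene pred [[512.0, 326.0], [398.0, 406.0], [325.0, 322.0], [435.0, 257.0], [412.0, 272.0], [367.0, 299.0]]
[[ 0.517  -0.0272  0.156 ]
 [ 0.7295 -0.0842  0.11  ]
 [ 0.6416 -0.0606  0.316 ]]
```

Emit:
{"fn": "jog_arm", "kwargs": {
  "motion": [
    {"offset": [0, 0, -40], "roll": 0, "hand": 0},
    {"offset": [0, 0, -70], "roll": 0, "hand": 0},
    {"offset": [-313, 122, -70], "roll": 0, "hand": 0},
    {"offset": [-313, 122, -70], "roll": 0, "hand": 0},
    {"offset": [-313, 122, -70], "roll": 0, "hand": 0},
    {"offset": [-313, 122, -70], "roll": 0, "hand": 0},
    {"offset": [-313, 122, -70], "roll": 0, "hand": 0},
    {"offset": [-313, 122, -70], "roll": 0, "hand": 0},
    {"offset": [-313, 122, -70], "roll": 0, "hand": 0},
    {"offset": [-313, 122, -70], "roll": 0, "hand": 0},
    {"offset": [-313, 122, -70], "roll": 0, "hand": 0},
    {"offset": [-313, 122, -20], "roll": 0, "hand": 0},
    {"offset": [-313, 122, 30], "roll": 0, "hand": 0},
    {"offset": [-313, 122, 30], "roll": 0, "hand": 0},
    {"offset": [-313, 122, 30], "roll": 0, "hand": 0},
    {"offset": [-313, 122, 30], "roll": 0, "hand": 0}
  ]
}}

```text
clock: 1.43
tool_pos: [0.5266, -0.3552, 0.207]
orientation: [179.9, -0.1, -153.5]
force: [0.0, -0.1, 1.0]
opening: 0.0001
```

```bash
python3 - <<'E'
from h import *
import pickle
s=snap('wrist'); pickle.dump(s,open('w1.pkl','wb')); save(s,'pics/w1.png'); o=ctrl.get_obs(); print(o['tool_pos'],o['orientation'],o['joint_pos'],o['force'],o['clock'])
print(proj(s,[[.527,-.355,.086],o['tool_pos']+[0,0,-.011]])*1.42)
E
```

```text
[ 0.52749775 -0.35564483  0.20870972] [-1.79932562e+02  2.13186757e-03 -1.53465806e+02] [-1.64126340e+01  1.79811193e+01 -6.95085139e+00  5.28556787e-02
 -6.50205310e+01 -4.70754735e+01] [0.15098091 0.52174083 1.72809176] 1.4833
[[386.51348197 291.14371961]
 [383.43084136 376.35489843]]
```

View pics/w1.png

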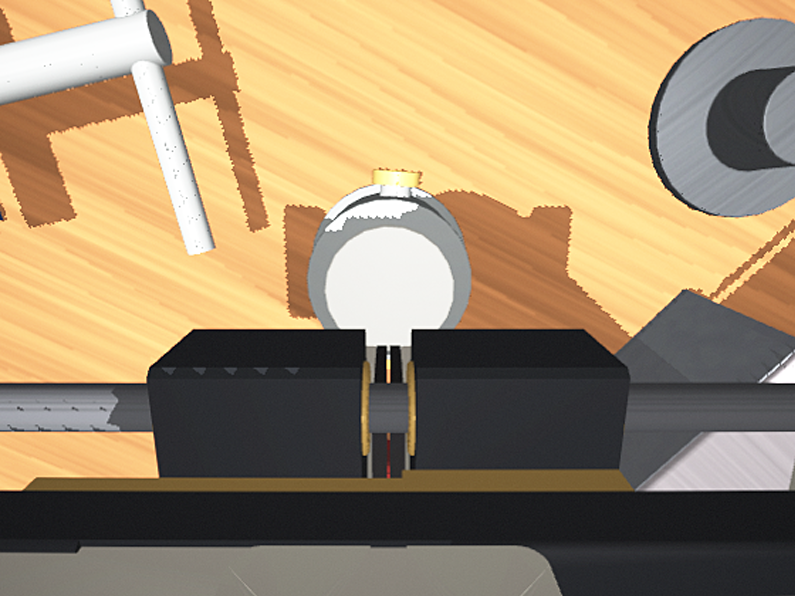

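Wrist view: the wide cap's centre is at (390,291), about 2 mm from the prediction at (386,291), and the fingertips are above it. I'll descend next.

Emit:
{"fn": "jog_arm", "kwargs": {
  "motion": [
    {"offset": [0, 0, 35], "roll": 0, "hand": 0},
    {"offset": [0, 0, 70], "roll": 0, "hand": 0},
    {"offset": [0, 0, 95], "roll": 0, "hand": 0},
    {"offset": [0, 0, 98], "roll": 0, "hand": 0},
    {"offset": [0, 0, 100], "roll": 0, "hand": 0},
    {"offset": [0, 0, 102], "roll": 0, "hand": 0},
    {"offset": [0, 0, 104], "roll": 0, "hand": 0},
    {"offset": [0, 0, 106], "roll": 0, "hand": 0},
    {"offset": [0, 0, 108], "roll": 0, "hand": 0},
    {"offset": [0, 0, 110], "roll": 0, "hand": 0},
    {"offset": [0, 0, 112], "roll": 0, "hand": 0},
    {"offset": [0, 0, 112], "roll": 0, "hand": 0},
    {"offset": [0, 0, 112], "roll": 0, "hand": 0}
  ]
}}

```text
clock: 2.57
tool_pos: [0.5276, -0.3553, 0.0965]
orientation: [-179.9, 0.1, -153.5]
force: [-0.5, -0.4, 5.0]
opening: 0.0004
```

Emit:
{"fn": "jog_arm", "kwargs": {
  "motion": [
    {"offset": [0, 0, 1], "roll": 0, "hand": 0},
    {"offset": [0, 0, 2], "roll": 0, "hand": 0},
    {"offset": [0, 0, 3], "roll": 0, "hand": 0},
    {"offset": [0, 0, 4], "roll": 0, "hand": 0},
    {"offset": [0, 0, 5], "roll": 0, "hand": 0},
    {"offset": [0, 0, 5], "roll": 0, "hand": 0},
    {"offset": [0, 0, 5], "roll": 0, "hand": 0}
  ]
}}

```text
clock: 3.15
tool_pos: [0.5276, -0.3553, 0.0915]
orientation: [-179.9, 0.1, -153.5]
force: [-1.0, 0.1, 4.0]
opening: 0.0008
```

Emit:
{"fn": "jog_arm", "kwargs": {
  "motion": [
    {"offset": [0, 0, 0.5], "roll": 0, "hand": 0},
    {"offset": [0, 0, 1], "roll": 0, "hand": 0},
    {"offset": [0, 0, 1.5], "roll": 0, "hand": 0},
    {"offset": [0, 0, 2], "roll": 0, "hand": 0},
    {"offset": [0, 0, 2], "roll": 0, "hand": 0}
  ]
}}

```text
clock: 3.57
tool_pos: [0.5277, -0.3554, 0.0912]
orientation: [-179.9, 0.1, -153.4]
force: [-4.3, 5.2, 18.0]
opening: 0.0008
```

Emit:
{"fn": "jog_arm", "kwargs": {
  "motion": [
    {"offset": [0, 0, 0.5], "roll": 0, "hand": 0},
    {"offset": [0, 0, 1], "roll": 0, "hand": 0},
    {"offset": [0, 0, 1], "roll": 0, "hand": 0}
  ]
}}

```text
clock: 3.82
tool_pos: [0.5277, -0.3554, 0.0911]
orientation: [-179.8, 0.1, -153.4]
force: [-6.4, 6.7, 23.9]
opening: 0.0002
```

Emit:
{"fn": "jog_arm", "kwargs": {
  "motion": [
    {"offset": [0, 0, -40], "roll": 0, "hand": 0},
    {"offset": [0, 0, -80], "roll": 0, "hand": 0},
    {"offset": [0, 0, -120], "roll": 0, "hand": 0},
    {"offset": [0, 0, -160], "roll": 0, "hand": 0},
    {"offset": [0, 0, -160], "roll": 0, "hand": 0},
    {"offset": [-343, 613, -160], "roll": -0.846, "hand": 0},
    {"offset": [-343, 613, -160], "roll": -0.846, "hand": 0},
    {"offset": [-343, 613, -160], "roll": -0.846, "hand": 0},
    {"offset": [-343, 613, -160], "roll": -0.846, "hand": 0},
    {"offset": [-343, 613, -160], "roll": -0.846, "hand": 0},
    {"offset": [-343, 613, -160], "roll": -0.846, "hand": 0},
    {"offset": [-343, 613, -160], "roll": -0.846, "hand": 0},
    {"offset": [-343, 613, -160], "roll": -0.846, "hand": 0},
    {"offset": [-343, 613, -160], "roll": -0.846, "hand": 0},
    {"offset": [-343, 613, -160], "roll": -0.846, "hand": 0},
    {"offset": [-343, 613, -160], "roll": -0.846, "hand": 0},
    {"offset": [-343, 613, -160], "roll": -0.846, "hand": 0},
    {"offset": [-343, 613, -160], "roll": -0.846, "hand": 0},
    {"offset": [-343, 613, -160], "roll": -0.846, "hand": 0},
    {"offset": [-343, 613, -160], "roll": -0.846, "hand": 0}
  ]
}}

```text
clock: 5.48
tool_pos: [0.556, 0.2713, 0.2474]
orientation: [180.0, 0.0, -105.0]
force: [0.7, 0.3, -0.2]
opening: 0.0009
```

Emit:
{"fn": "jog_arm", "kwargs": {
  "motion": [
    {"offset": [0, 0, 0], "roll": 0, "hand": 0},
    {"offset": [0, 0, 0], "roll": 0, "hand": 0},
    {"offset": [0, 0, 0], "roll": 0, "hand": 0}
  ]
}}

```text
clock: 5.73
tool_pos: [0.5561, 0.2693, 0.2468]
orientation: [180.0, -0.1, -105.0]
force: [-0.3, -0.2, -0.6]
opening: 0.0
```

```bash
python3 - <<'E'
from h import *
import pickle
s=snap('wrist'); pickle.dump(s,open('w2.pkl','wb')); save(s,'pics/w2.png'); o=ctrl.get_obs(); print(o['tool_pos'],o['orientation'],o['joint_pos'])
print(proj(s,[[.5605,.346,.116]])*1.42)
E
```

```text
[0.55625635 0.26864136 0.24717166] [ 1.79971556e+02 -3.66978607e-02 -1.05020123e+02] [ 4.38635185e+01  1.48943780e+01 -6.08140836e+00 -5.76781808e-03
 -6.90703309e+01 -5.88815877e+01]
[[414.10628303 411.22481303]]
```

View pics/w2.png

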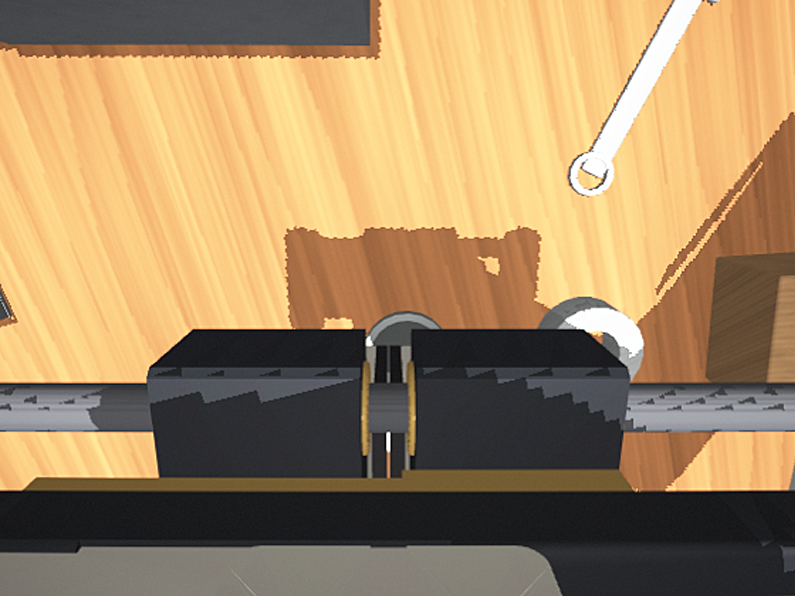

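Wrist view: the tall pot shows only as a rim near (405,315), half hidden behind the fingers and in line with the prediction. The bearing is at (600,335) and the wrench at (600,170). I'll move over the pot and descend.

Emit:
{"fn": "jog_arm", "kwargs": {
  "motion": [
    {"offset": [-38, 8, 0], "roll": 0, "hand": 0},
    {"offset": [-76, 16, 0], "roll": 0, "hand": 0},
    {"offset": [-76, 16, 35], "roll": 0, "hand": 0},
    {"offset": [-76, 16, 70], "roll": 0, "hand": 0},
    {"offset": [-76, 16, 100], "roll": 0, "hand": 0},
    {"offset": [-76, 16, 109], "roll": 0, "hand": 0},
    {"offset": [-76, 16, 111], "roll": 0, "hand": 0},
    {"offset": [-76, 16, 113], "roll": 0, "hand": 0},
    {"offset": [-76, 16, 115], "roll": 0, "hand": 0},
    {"offset": [-76, 16, 117], "roll": 0, "hand": 0},
    {"offset": [-76, 16, 119], "roll": 0, "hand": 0},
    {"offset": [-76, 16, 121], "roll": 0, "hand": 0},
    {"offset": [-76, 16, 123], "roll": 0, "hand": 0},
    {"offset": [-76, 16, 125], "roll": 0, "hand": 0},
    {"offset": [-76, 16, 125], "roll": 0, "hand": 0},
    {"offset": [-76, 16, 125], "roll": 0, "hand": 0}
  ]
}}

```text
clock: 7.12
tool_pos: [0.5615, 0.3472, 0.1241]
orientation: [-179.9, 0.1, -105.0]
force: [-0.8, 0.6, 5.5]
opening: 0.0006
```

Emit:
{"fn": "jog_arm", "kwargs": {
  "motion": [
    {"offset": [0, 0, 1], "roll": 0, "hand": 0},
    {"offset": [0, 0, 2], "roll": 0, "hand": 0},
    {"offset": [0, 0, 3], "roll": 0, "hand": 0},
    {"offset": [0, 0, 4], "roll": 0, "hand": 0},
    {"offset": [0, 0, 4], "roll": 0, "hand": 0},
    {"offset": [0, 0, 4], "roll": 0, "hand": 0}
  ]
}}

```text
clock: 7.62
tool_pos: [0.5615, 0.3472, 0.1213]
orientation: [-179.9, 0.1, -105.0]
force: [-3.2, -1.4, 13.7]
opening: 0.0007
```

Emit:
{"fn": "jog_arm", "kwargs": {
  "motion": [
    {"offset": [0, 0, 0.7], "roll": 0, "hand": 0},
    {"offset": [0, 0, 1.4], "roll": 0, "hand": 0},
    {"offset": [0, 0, 2], "roll": 0, "hand": 0},
    {"offset": [0, 0, 2], "roll": 0, "hand": 0}
  ]
}}

```text
clock: 7.95
tool_pos: [0.5616, 0.3473, 0.1211]
orientation: [-179.8, 0.1, -104.9]
force: [-8.0, -3.9, 25.0]
opening: 0.0007
```

Both caps are against their stops: TCP 0.0911 gives a top at 0.080, and 0.1211 gives 0.110, each at about 25 N. Next I'll move beside the bar and look.

Emit:
{"fn": "jog_arm", "kwargs": {
  "motion": [
    {"offset": [0, 0, -40], "roll": 0, "hand": 0},
    {"offset": [0, 0, -80], "roll": 0, "hand": 0},
    {"offset": [0, 0, -120], "roll": 0, "hand": 60},
    {"offset": [0, 0, -160], "roll": 0, "hand": 60},
    {"offset": [313, -54, -171], "roll": 0, "hand": 60},
    {"offset": [313, -54, -171], "roll": 0, "hand": 60},
    {"offset": [313, -54, -171], "roll": 0, "hand": 60},
    {"offset": [313, -54, -171], "roll": 0, "hand": 60},
    {"offset": [313, -54, -171], "roll": 0, "hand": 60},
    {"offset": [313, -54, -171], "roll": 0, "hand": 60},
    {"offset": [313, -54, -171], "roll": 0, "hand": 60},
    {"offset": [313, -54, -171], "roll": 0, "hand": 60},
    {"offset": [313, -54, -171], "roll": 0, "hand": 60},
    {"offset": [313, -54, -171], "roll": 0, "hand": 60},
    {"offset": [313, -54, -171], "roll": 0, "hand": 60},
    {"offset": [313, -54, -171], "roll": 0, "hand": 60}
  ]
}}

```text
clock: 9.28
tool_pos: [0.5319, 0.0312, 0.2875]
orientation: [180.0, 0.0, -105.0]
force: [-0.3, 0.6, 0.1]
opening: 0.0601
```

```bash
python3 - <<'E'
from h import *
import pickle
s=snap('wrist'); pickle.dump(s,open('w3.pkl','wb')); save(s,'pics/w3.png'); o=ctrl.get_obs(); print(o['tool_pos'],o['orientation'],o['joint_pos'])
d=np.array([np.sin(.2618),np.cos(.2618),0])*.06
b=np.array([.517,-.0272,.156]); print(proj(s,[b+d,b-d])*1.42)
E
```

```text
[0.5319365  0.03137618 0.2874084 ] [ 1.79985868e+02  2.10440831e-03 -1.04950700e+02] [ 2.44645860e+01  5.37348785e+00 -1.26279509e+01 -1.11435509e-02
 -7.20081432e+01 -3.94118430e+01]
[[386.14301297 284.07155949]
 [386.0374576   45.33626096]]
```

View pics/w3.png

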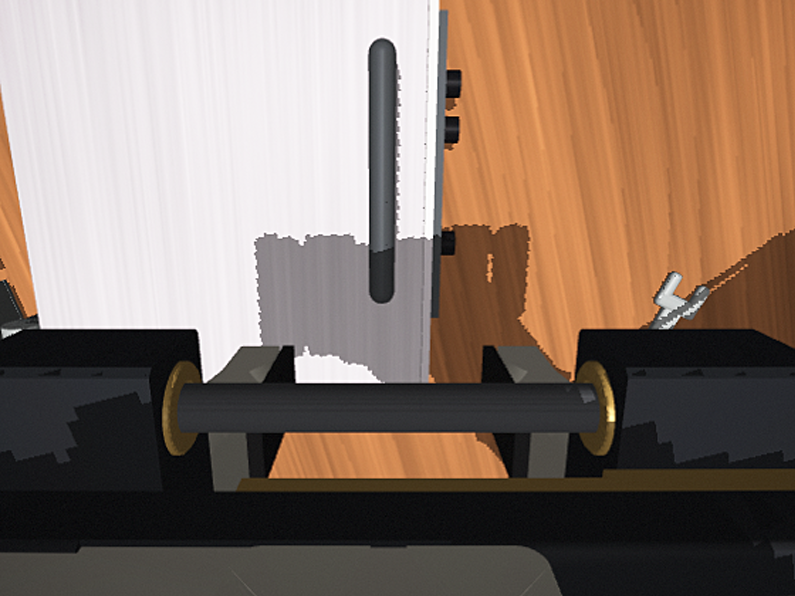

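Wrist view: the bar is vertical in the image, from (382,38) to (382,303), centred at (382,171). That is about 2 mm farther out and 3 mm to +y of my estimate, with the yaw confirmed. I'll go down and grip.

Emit:
{"fn": "jog_arm", "kwargs": {
  "motion": [
    {"offset": [30, -1, 0], "roll": 0, "hand": 60},
    {"offset": [57, -3, 0], "roll": 0, "hand": 60},
    {"offset": [57, -3, 35], "roll": 0, "hand": 60},
    {"offset": [57, -3, 70], "roll": 0, "hand": 60},
    {"offset": [57, -3, 100], "roll": 0, "hand": 60},
    {"offset": [57, -3, 120], "roll": 0, "hand": 60},
    {"offset": [57, -3, 130], "roll": 0, "hand": 60},
    {"offset": [57, -3, 137], "roll": 0, "hand": 60},
    {"offset": [57, -3, 137], "roll": 0, "hand": 60},
    {"offset": [57, -3, 137], "roll": 0, "hand": 60},
    {"offset": [57, -3, 137], "roll": 0, "hand": 40},
    {"offset": [57, -3, 137], "roll": 0, "hand": 25},
    {"offset": [57, -3, 137], "roll": 0, "hand": 10},
    {"offset": [57, -3, 137], "roll": 0, "hand": 0},
    {"offset": [57, -3, 137], "roll": 0, "hand": 0},
    {"offset": [57, -3, 137], "roll": 0, "hand": 0},
    {"offset": [57, -3, 137], "roll": 0, "hand": 0},
    {"offset": [57, -3, 137], "roll": 0, "hand": 0}
  ]
}}

```text
clock: 10.83
tool_pos: [0.5204, -0.0255, 0.1507]
orientation: [-180.0, 0.0, -105.0]
force: [-0.4, -1.5, -1.1]
opening: 0.0131
```

```bash
python3 - <<'E'
from h import *
o=ctrl.get_obs(); print(o['tool_pos'],o['orientation'],o['force'],o['opening'],o['clock'])
th=np.array([.1,.2,.3,.4,.5,.6,.7,.8,.85,.88,.9,.95,1,1.03,1.05])
x=-.22*np.cos(th)+.046*np.sin(th)+.22; z=.22*np.sin(th)+.046*np.cos(th)-.046
for a in zip(th,-1000*x,-1000*z): print(np.round(a,2))
E
```

```text
[ 0.52036391 -0.02546283  0.15073726] [-1.79951353e+02  5.71687916e-03 -1.05006740e+02] [-0.41644653 -1.52600591 -1.09838806] 0.01311877705317072 10.8333
[  0.1   -5.69 -21.73]
[  0.2  -13.52 -42.79]
[  0.3  -23.42 -62.96]
[  0.4  -35.28 -82.04]
[  0.5  -48.99 -99.84]
[   0.6   -64.4  -116.19]
[   0.7   -81.37 -130.91]
[   0.8   -99.72 -143.87]
[   0.85 -109.36 -149.64]
[   0.88 -115.28 -152.87]
[   0.9  -119.28 -154.93]
[   0.95 -129.45 -159.71]
[   1.   -139.84 -163.98]
[   1.03 -146.18 -166.29]
[   1.05 -150.44 -167.72]
```

Gripped, with the opening at 13 mm. I'll raise the lid along its arc to 0.6 rad first and check.

Emit:
{"fn": "jog_arm", "kwargs": {
  "motion": [
    {"offset": [0, -2.6, -10.9], "roll": 0, "hand": 0},
    {"offset": [0, -5.7, -21.7], "roll": 0, "hand": 0},
    {"offset": [0, -9.3, -32.4], "roll": 0, "hand": 0},
    {"offset": [0, -13.5, -42.8], "roll": 0, "hand": 0},
    {"offset": [0, -18.2, -53], "roll": 0, "hand": 0},
    {"offset": [0, -23.4, -63], "roll": 0, "hand": 0},
    {"offset": [0, -29.1, -72.7], "roll": 0, "hand": 0},
    {"offset": [0, -35.3, -82], "roll": 0, "hand": 0},
    {"offset": [0, -41.9, -91.1], "roll": 0, "hand": 0},
    {"offset": [0, -49, -99.8], "roll": 0, "hand": 0},
    {"offset": [0, -56.5, -108.2], "roll": 0, "hand": 0},
    {"offset": [0, -64.4, -116.2], "roll": 0, "hand": 0},
    {"offset": [0, -64.4, -116.2], "roll": 0, "hand": 0},
    {"offset": [0, -64.4, -116.2], "roll": 0, "hand": 0}
  ]
}}

```text
clock: 12.0
tool_pos: [0.5804, -0.0421, 0.2683]
orientation: [179.8, -0.0, -105.0]
force: [-14.0, 5.4, 11.2]
opening: 0.0131
```

Emit:
{"fn": "jog_arm", "kwargs": {
  "motion": [
    {"offset": [0, -3.3, -5.5], "roll": 0, "hand": 0},
    {"offset": [0, -7.3, -9.2], "roll": 0, "hand": 0},
    {"offset": [0, -11.5, -13], "roll": 0, "hand": 0},
    {"offset": [0, -15.6, -16.6], "roll": 0, "hand": 0},
    {"offset": [0, -20, -20.1], "roll": 0, "hand": 0},
    {"offset": [0, -24.6, -23.5], "roll": 0, "hand": 0},
    {"offset": [0, -29.3, -26.7], "roll": 0, "hand": 0},
    {"offset": [0, -34, -29.8], "roll": 0, "hand": 0},
    {"offset": [0, -34, -29.8], "roll": 0, "hand": 0},
    {"offset": [0, -34, -29.8], "roll": 0, "hand": 0}
  ]
}}

```text
clock: 12.83
tool_pos: [0.615, -0.0516, 0.2983]
orientation: [-180.0, -0.1, -105.0]
force: [-7.6, 0.6, 7.8]
opening: 0.0133
```

```bash
python3 - <<'E'
from h import *
import pickle
o=ctrl.get_obs(); print(o['tool_pos'],o['orientation'],o['force'],o['opening'],o['clock'],o['joint_pos'])
s=snap('scene'); pickle.dump(s,open('s2.pkl','wb')); save(s,'pics/s2.png')
E
```

```text
[ 0.61498512 -0.05156042  0.29833134] [-1.79988364e+02 -5.27618266e-02 -1.05015865e+02] [-7.60748532  0.55458525  7.8263094 ] 0.013283947120661239 12.8333 [ 1.33466993e+01  1.33068286e+01 -1.57307916e+00  5.37549897e-02
 -7.51349237e+01 -2.83763563e+01]
```

View pics/s2.png

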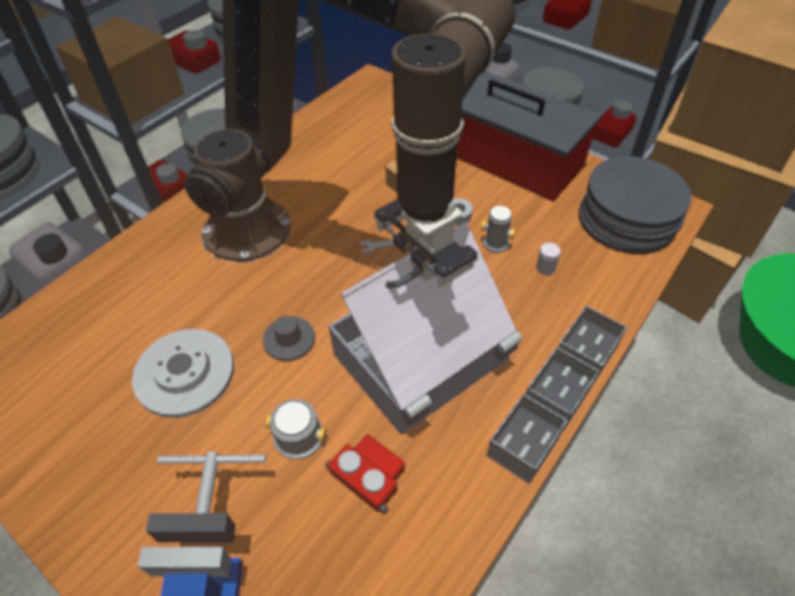

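Scene view: the lid is held at roughly 45° with the bar between the jaws near (430,260), and everything else is undisturbed. From the tool's travel along the washer's x (98 mm) I get θ ≈ 0.79. I'll continue to about 1.05 rad.

Emit:
{"fn": "jog_arm", "kwargs": {
  "motion": [
    {"offset": [0, -5.5, -4], "roll": 0, "hand": 0},
    {"offset": [0, -11, -8], "roll": 0, "hand": 0},
    {"offset": [0, -16, -10.8], "roll": 0, "hand": 0},
    {"offset": [0, -21, -13.3], "roll": 0, "hand": 0},
    {"offset": [0, -26, -15.8], "roll": 0, "hand": 0},
    {"offset": [0, -31, -18.1], "roll": 0, "hand": 0},
    {"offset": [0, -36.2, -20.3], "roll": 0, "hand": 0},
    {"offset": [0, -41.5, -22.4], "roll": 0, "hand": 0},
    {"offset": [0, -46.5, -24.4], "roll": 0, "hand": 0},
    {"offset": [0, -52, -26.1], "roll": 0, "hand": 0},
    {"offset": [0, -52, -26.1], "roll": 0, "hand": 0},
    {"offset": [0, -52, -26.1], "roll": 0, "hand": 0},
    {"offset": [0, -52, -26.1], "roll": 0, "hand": 0},
    {"offset": [0, -52, -26.1], "roll": 0, "hand": 0}
  ]
}}

```text
clock: 14.05
tool_pos: [0.6655, -0.0653, 0.323]
orientation: [-180.0, -0.1, -105.0]
force: [-2.7, -5.2, 2.1]
opening: 0.0128
```

```bash
cat > ang.py <<'E'
from h import *
from scipy.optimize import brentq
o=ctrl.get_obs(); d=np.array(o['tool_pos'])-[.5204,-.0255,.1507]
x=d[0]*np.cos(.2618)-d[1]*np.sin(.2618)
print(o['tool_pos'],o['force'],o['opening'],o['clock'],'x,z disp',x,d[2])
print('theta from x',brentq(lambda t:-.22*np.cos(t)+.046*np.sin(t)+.22-x,0,1.4),'chord',2*np.arcsin(np.hypot(x,d[2])/.4495))
E
python3 - <<'E'
from ang import *
import pickle
s=snap('scene'); pickle.dump(s,open('s3.pkl','wb')); save(s,'pics/s3.png')
E
```

```text
[ 0.66552795 -0.06531728  0.32295158] [-2.72411348 -5.15837414  2.09691687] 0.012811295525856945 14.05 x,z disp 0.15048830799774965 0.17225157554434106
theta from x 1.0502454974851512 chord 1.0677058443396041
```

View pics/s3.png

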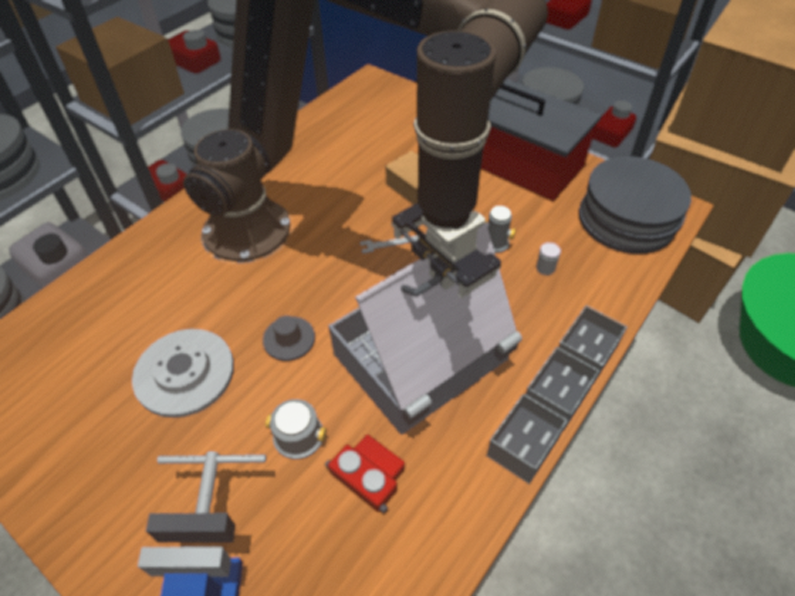

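Scene view: the lid is steeper and still held, with its near corner now at (357,297). Estimated θ is 1.05–1.07, past balance. I'll bring it back to about 0.87.

Emit:
{"fn": "jog_arm", "kwargs": {
  "motion": [
    {"offset": [0, 4, 1.4], "roll": 0, "hand": 0},
    {"offset": [0, 9, 3.3], "roll": 0, "hand": 0},
    {"offset": [0, 14, 5.3], "roll": 0, "hand": 0},
    {"offset": [0, 19, 7.5], "roll": 0, "hand": 0},
    {"offset": [0, 24, 9.8], "roll": 0, "hand": 0},
    {"offset": [0, 29, 12.1], "roll": 0, "hand": 0},
    {"offset": [0, 33, 14.1], "roll": 0, "hand": 0},
    {"offset": [0, 36, 15.6], "roll": 0, "hand": 0},
    {"offset": [0, 37, 16], "roll": 0, "hand": 0},
    {"offset": [0, 37, 16], "roll": 0, "hand": 0},
    {"offset": [0, 37, 16], "roll": 0, "hand": 0},
    {"offset": [0, 37, 16], "roll": 0, "hand": 0},
    {"offset": [0, 37, 16], "roll": 0, "hand": 0},
    {"offset": [0, 37, 16], "roll": 0, "hand": 0}
  ]
}}

```text
clock: 15.27
tool_pos: [0.6303, -0.0553, 0.3072]
orientation: [-179.9, -0.0, -105.0]
force: [-1.4, -5.3, 1.6]
opening: 0.0132
```

```bash
python3 - <<'E'
from ang import *
import pickle
s=snap('scene'); pickle.dump(s,open('s4.pkl','wb')); save(s,'pics/s4.png')
p=np.array([.6107,-.0494]); c,q=np.cos(-.2618),np.sin(-.2618)
for th in(0,.75,.8,.85,.9,.95,1.05,1.1):
    P=[]
    for y in(-.15,):
        x=.125-.25*np.cos(th)+.006*np.sin(th); z=.11+.25*np.sin(th)+.006*np.cos(th)
        P.append([p[0]+c*x-q*y,p[1]+q*x+c*y,z])
    print(th,(proj(s,P)*1.42).round(1).tolist())
E
```

```text
[ 0.63027912 -0.05534368  0.3071655 ] [-1.39827205 -5.30222843  1.55054161] 0.013178737865673347 15.2667 x,z disp 0.11385919000340923 0.15646550493362704
theta from x 0.8728383690299136 chord 0.8900849999145839
0 [[326.2, 322.2]]
0.75 [[337.7, 291.7]]
0.8 [[340.0, 291.6]]
0.85 [[342.5, 291.9]]
0.9 [[345.3, 292.5]]
0.95 [[348.2, 293.4]]
1.05 [[354.7, 296.1]]
1.1 [[358.3, 298.0]]
```

View pics/s4.png

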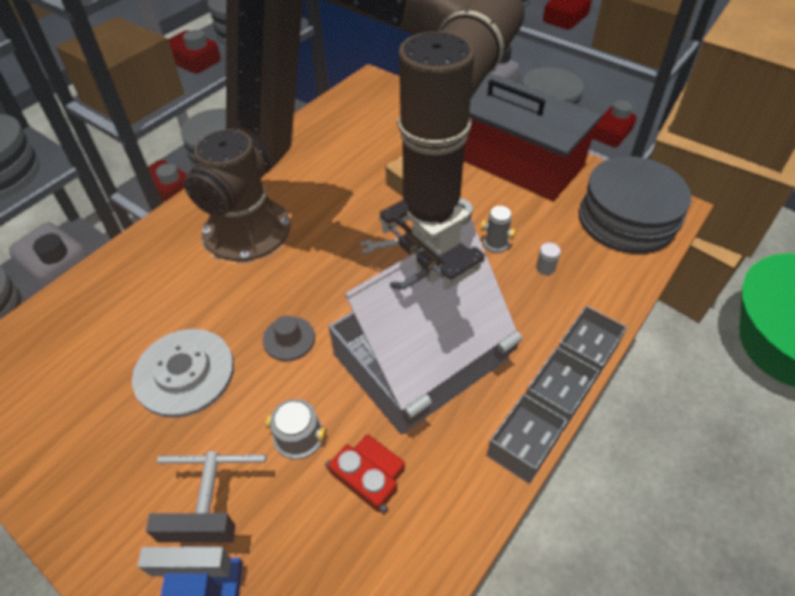

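Scene view: the lid's near corner is at (347,292), back between its 0.79 and 1.05 positions and consistent with θ ≈ 0.87. The bench is unchanged. I'll let it settle briefly, then hand in.

Emit:
{"fn": "jog_arm", "kwargs": {
  "motion": [
    {"offset": [0, 0, 0], "roll": 0, "hand": 0},
    {"offset": [0, 0, 0], "roll": 0, "hand": 0},
    {"offset": [0, 0, 0], "roll": 0, "hand": 0},
    {"offset": [0, 0, 0], "roll": 0, "hand": 0},
    {"offset": [0, 0, 0], "roll": 0, "hand": 0},
    {"offset": [0, 0, 0], "roll": 0, "hand": 0}
  ]
}}

```text
clock: 15.82
tool_pos: [0.6303, -0.0553, 0.3072]
orientation: [-179.9, -0.0, -105.0]
force: [-1.0, -5.8, 1.7]
opening: 0.0131
```

```bash
python3 - <<'E'
from ang import *
print(np.abs(o['qvel']).max()); print(order.close_job())
E
```

```text
[ 0.63030066 -0.05534546  0.3071667 ] [-0.95085215 -5.7557562   1.74732453] 0.013083338679807507 15.8167 x,z disp 0.11388045856105844 0.15646669696260002
theta from x 0.8729457197618166 chord 0.8901514453682305
0.0558587746281944
the job is handed in; nothing more can be done
None
```

The job is handed in at 15.8 s: both caps are home and the lid is held just below its balance point, still gripped.

- **Caps:** I pressed each one until it stopped against about 25 N. The tops came out at 80 mm (wide) and 110 mm (tall), which are the fully-home heights.
- **Lid:** I took it by the bar, raised it past balance to about 1.05 rad, then brought it back under control. The last reading was 0.873 rad from travel along the washer's x and 0.890 from the chord, so about 3.5–4.5° under balance. The lid corner in the scene image agrees with that.
- **Last checks:** the arm was still, the opening was 13 mm on the bar and the force about 6 N. The last picture shows nothing else on the bench moved.
- **Discrepancies:** the two angle estimates differ by about 0.02 rad, probably because the bar slid slightly in the pads. The scene camera sits a few pixels (about 5 mm) off the top one. Partway up, the force at the wrist reached about 19 N from a small error in the arc, which I corrected.

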